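# Feel whether the drying bowls are dry

### The job

Feel how dry the upside-down bowls on the drying board are, by resting the fingertips lightly for about a second on the flat clay inside the foot ring: touch the smallest bowl first, since it dries first and shows how dry clay feels, then the largest, which dries last, and then draw the hand away clear of everything. The unfired clay dents and cracks easily, so touch gently and do not shift, tip, grip or lift a bowl, and leave the middle-sized bowl, the other pots and the tool untouched.

Things in the scene. Friction and masses are not known exactly. Their poses are not given: they have to be found in the camera images.
- bowl_small: The smallest of three unfired clay bowls drying upside down, rim on the board, closed foot uppermost; all three are of the same plain cream clay and differ only in size. Rim diameter 126 mm at the board; it narrows upwards to a foot ring of 70 mm outer diameter at the top. Loose, about 300 g. Origin: centre of the rim's plane, on the board's top; z up through the middle of the foot.
- bowl_small_foot (a point): Centre of the flat round clay surface inside the foot ring on top of the smallest upside-down bowl: the surface to touch from above. It lies 62 mm above the board's top (the bowl's origin), measures 56 mm across, and the foot ring round it stands 4 mm higher. The clay is leather-hard: it springs in about 1 mm for every 4 N of push and is spoilt by more than 15 N; z points up.
- bowl_large: The largest of three unfired clay bowls drying upside down, rim on the board, closed foot uppermost; all three are of the same plain cream clay and differ only in size. Rim diameter 200 mm at the board; it narrows upwards to a foot ring of 96 mm outer diameter at the top. Loose, about 850 g. Origin: centre of the rim's plane, on the board's top; z up through the middle of the foot.
- bowl_large_foot (a point): Centre of the flat round clay surface inside the foot ring on top of the largest upside-down bowl: the surface to touch from above. It lies 90 mm above the board's top (the bowl's origin), measures 82 mm across, and the foot ring round it stands 4 mm higher. The clay is leather-hard: it springs in about 1 mm for every 4 N of push and is spoilt by more than 15 N; z points up.
- bowl_medium: The middle-sized of three unfired clay bowls drying upside down, rim on the board, closed foot uppermost; all three are of the same plain cream clay and differ only in size. Rim diameter 160 mm at the board; it narrows upwards to a foot ring of 82 mm outer diameter at the top. Loose, about 500 g. Origin: centre of the rim's plane, on the board's top; z up through the middle of the foot. To be left alone. The clay inside its foot ring is 76 mm above its origin.
- board: Fixed plywood drying board on the table, 460 mm (its x) by 1000 mm (its y), 18 mm thick, shifted and slightly turned from run to run. Origin: centre of its underside, on the table. The three bowls stand in a row along its y axis, in any order, about 280 mm apart; the other ware stands in front of and behind them.
- cup_a: Upright straight-sided clay cup, 68 mm wide, 82 mm high, on the robot's side of the row of bowls. Leave alone. Origin: centre of its underside.
- cup_b: A second cup like it (68 mm wide, 82 mm high), also on the robot's side of the row of bowls. Leave alone. Origin: centre of its underside.
- cup_c: A third cup like it (68 mm wide, 82 mm high), behind the row of bowls, between the jug and the bottle. Leave alone. Origin: centre of its underside.
- jug: Clay jug, 122 mm wide, 158 mm high, handle standing 35 mm out on its +y side, behind the row of bowls. Leave alone. Origin: centre of its underside.
- bottle: Clay bottle vase with a narrow neck, 130 mm wide, 230 mm high, behind the row of bowls. Leave alone. Origin: centre of its underside.
- trimming_tool: Trimming tool with a steel wire loop, lying along the board's near edge, on the right (-y), flat wooden handle, 190 mm long, 18 mm wide, 14 mm thick. Leave alone. Origin: on the board under its handle, 75 mm from the handle's free end; x along it, towards the loop.
Not all that is in view belongs to the job. Leave any blue or turquoise look-alike of the bowl_large alone. Leave any red look-alike of the bowl_small alone.

How it is judged:
By the outcome, as a careful person would: the job done as asked, in the order asked, and still so for the second after the job is handed in, with the robot touching nothing.
It also fails if it takes over 58 s, if anything falls off the work surface, if the arm or the gripper's body presses on something with over 40 N, if the wrist force passes 120 N, or if a joint passes its speed limit or range.

### The arm

A 6-joint arm with a two-finger parallel gripper is mounted at the origin on the work surface. World frame = base frame: x ahead of the robot, y to its left, z up, the work surface at z = 0. Lengths are in m, angles in rad, forces in N, time in s.
With the tool pointing down it reaches from about 0.275 to 0.725 m from the base axis. Payload 15.9 kg.
Tool frame: the origin (TCP) lies at the very end of the fingers, on their centre line; the grasp point (between the pads) lies 19 mm behind it; z points along the fingers, y is the direction in which the jaws open and shut (so a half turn about z gives the same grasp; the last joint's range is limited). The gripper opens to 85 mm and grips with 20 to 120 N. Pads are 22 mm wide; open, the fingers measure 114 mm over their backs; the gripper's body (76 mm by 85 mm) begins 54 mm behind the grasp point. The pads swing forward as they close: fully open they stand 13 mm farther back than shut.
Start: joints at [1.215, 0.213, -0.034, 1.323, 0, 1.571], TCP at [0.174, 0.469, 0.231] pointing down, gripper open.
Joint ranges: [-2.98, 2.98], [-0.74, 1.72], [-1.14, 1.35], [-2.1, 2.04], [-1.57, 1.44], [-3.14, 3.14]. Speed limits (rad/s): [1.89, 1.89, 2.39, 2.57, 3.14, 3.14].

### API

Orientations are given as a unit quaternion [x, y, z, w].
In Python, from bench import get_obs, camera, camera_model, job_done gives the robot as it stands.
- The arm moves only by the tool step_arm, never from a script. Its arguments are lists of equal length, an entry for each row: "xyz": the shift along the world's x, y, z in m, a list of three; "rotation": the turn, a rotation vector about the world's x, y, z in degrees, a list of three; "hand": the finger opening in m, from 0 to 0.0854. In form: {"xyz": [[tx, ty, tz], ...], "rotation": [[rx, ry, rz], ...], "hand": [hand, ...]}. A call has 1 to 12 rows; each row shifts and turns the commanded pose from where the row before left it; what a row does not reach is not made up. A row lasts 1/10 s, in which the tool goes at most 50 mm and 8.59 degrees, less where a joint would pass 70% of its speed; a pose out of reach is approached as far as the arm can. A call is refused whole if a number of a shift passes 0.05 or a number of a turn 8.59, either way. A call with a gripper value outside its range is refused whole. The fingers move at their own pace and stop on an object; "grip_force" is the grip in N (left out, the last holds). Time passes only in rows, so rows that do not move let the fingers close. It gives the time, the measured TCP pose, the force and the opening at its end, in the units of the state.
- get_obs(): the state, without advancing time (a new reading comes with each control period).
- camera(name): name is "side" or "top" or "wrist"; returns (picture, depth): 384x512x3 uint8, red, green, blue; 384x512 float32, m along the optical axis (not along the pixel's ray), 0 where there is no reading.
- camera_model(name): a dict with "fx", "fy", "cx", "cy" (pixels), "k1" (the pictures are not rectified: a ray, as slopes to the right and down, at radius r is drawn at 1 + k1 r^2 times it, then the intrinsics apply), "world_to_cam" (4x4, takes a point from world to camera coordinates); the wrist camera has in their place "hand_eye" (4x4, takes a point from camera to tool coordinates, whose origin is the TCP and whose axes are the flange's). Camera axes: x right, y down, z forward; pixel columns grow to the right and rows downward; lengths in m; the calibration is good to about 2 mm. A picture is of the moment at which its call begins: read the wrist's pose just before it. camera_model takes no time and is no camera call.
- job_done(): hands the job in, once; it reports no verdict.
The state is a dict: "time_s": time; "joint_pos": joint angles; "qd": joint speeds; "effort": joint torques, N m; "tcp_pos": TCP position; "tool_rot": TCP orientation; "force": force on the tool from outside, world axes, zero at the start; "ft_torque": the same for the moment, N m; "finger_gap": opening from 0.0 (shut) to 1.0 (fully open).
Only numpy, scipy, OpenCV 4.12 (cv2) and the standard library are available. Lean on these libraries where they do the work, as an engineer would, in place of code of your own. Each camera call takes 0.05 s, during which the arm holds its last target.

## Working session

There is one attempt and no reset: what is moved stays moved. The work goes in short steps, Python scripts to look and compute and a tool call to move; the robot and the scene stay as the last step left them, time stands still between calls to the robot, and variables do not carry over. Pictures are saved under pics/ and viewed, and the job is handed in when it is done.

Besides the shell and the picture viewer there is one more tool, called after "Emit:" in YAML: its name, and indented under it one key for each argument. step_arm: Moves the arm, as the interface text tells. Its arguments: {"type":"object","properties":{"xyz":{"type":"array"},"rotation":{"type":"array"},"hand":{"type":"array"},"grip_force":{"type":"number"}},"required":["xyz","rotation","hand"]}

```bash
mkdir -p pics
cat > h.py <<'E'
import numpy as np,cv2
from bench import *
def save(n,f):
    im,d=camera(n); cv2.imwrite(f'pics/{f}.png',im[:,:,::-1]); np.save(f'pics/{f}.npy',d); return im,d
def world(n,d):
    m=camera_model(n); K=np.array([[m['fx'],0,m['cx']],[0,m['fy'],m['cy']],[0,0,1.]])
    v,u=np.mgrid[:384,:512]
    p=cv2.undistortPoints(np.stack([u,v],-1).reshape(-1,1,2).astype(float),K,np.array([m['k1'],0,0,0,0.])).reshape(384,512,2)
    c=np.concatenate([p*d[...,None],d[...,None]],-1)
    T=np.linalg.inv(m['world_to_cam']); return c@T[:3,:3].T+T[:3,3]
E
python3 - <<'E'
from h import *
for n in('top','side'):
    im,d=save(n,n+'0'); W=world(n,d); np.save(f'pics/W_{n}0.npy',W)
    print(n,camera_model(n)['world_to_cam'])
print(get_obs())
E
```

```text
top [[ 0.01686085 -0.99985115 -0.00366018  0.15483769]
 [-0.99524038 -0.01643146 -0.09605517  0.47210858]
 [ 0.09598073  0.00526233 -0.99536928  1.73862772]
 [ 0.          0.          0.          1.        ]]
side [[ 0.74002122 -0.67257687  0.00299154 -0.23590591]
 [-0.34783415 -0.38651338 -0.85417727  0.3311718 ]
 [ 0.57565615  0.63106875 -0.5199733   1.16836984]
 [ 0.          0.          0.          1.        ]]
{'time_s': 0.1, 'joint_pos': array([ 1.21503783e+00,  2.13335157e-01, -3.49630259e-02,  1.32351633e+00,
       -1.17404111e-05,  1.57077767e+00]), 'qd': array([-6.82286209e-04, -7.57789458e-04, -3.99444631e-05, -7.68062791e-04,
        9.81531380e-04, -1.54777274e-03]), 'effort': array([ 3.73164381e-03, -6.87246966e+01,  4.87806809e+01,  1.21635481e-02,
        2.07068874e-04,  5.39343119e-06]), 'tcp_pos': array([0.17404907, 0.46840705, 0.23086478]), 'tool_rot': array([ 1.76933480e-01,  9.84222680e-01, -5.02097677e-04, -8.43073267e-05]), 'force': array([-0.19078091, -0.04939341, -0.21396921]), 'ft_torque': array([-0.00141508, -0.04025005,  0.01949667]), 'finger_gap': 1.0023388260245296}
```

View pics/top0.png

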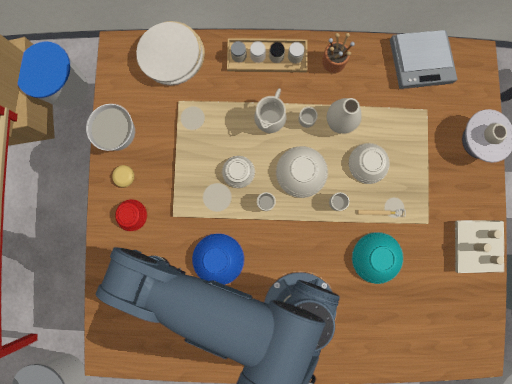

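View pics/side0.png

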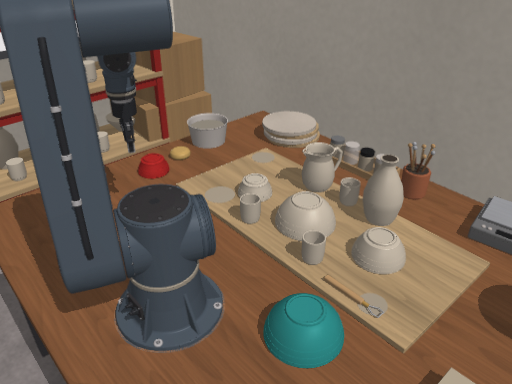

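The top view shows the small bowl at about (238,171), the large at (302,171) and the medium at (369,162). Next I'll measure their feet from depth.

Run:
```python
from h import *
W=np.load('pics/W_top0.npy');d=np.load('pics/top0.npy')
v,u=np.mgrid[:384,:512]
for n,(cu,cv),zr,do in(('small',(238,171),.084,.070),('large',(302,171),.112,.096),('med',(369,162),.098,.082)):
    m=(np.hypot(u-cu,v-cv)<32)&(d>0)
    for zlo,zhi in((zr-.012,zr+.012),):
        P=W[m&(W[...,2]>zlo)&(W[...,2]<zhi)]
        print(n,len(P),(P.min(0)+P.max(0))/2,np.median(P,0),np.ptp(P,axis=0), P[:,2].max())
    rim=W[m&(W[...,2]>.02)&(W[...,2]<zr-.02)]
    print(' body',np.median(rim,0),(rim.min(0)+rim.max(0))/2,np.ptp(rim,axis=0))
print('table',np.median(W[300:340,430:450].reshape(-1,3),0),'board',np.median(W[195:205,285:300].reshape(-1,3),0),W[110:115,190:230,2].mean())
im=cv2.imread('pics/top0.png'); cv2.imwrite('pics/crop0.png',cv2.resize(im[95:225,170:435],None,fx=3,fy=3,interpolation=cv2.INTER_CUBIC))
# occluders heights
for n,(a,b) in dict(cupA=(266,202),cupB=(340,202),cupC=(308,117),jug=(270,113),bottle=(346,112)).items():
    m=(np.hypot(u-a,v-b)<12)&(d>0); P=W[m]; P=P[P[:,2]>P[:,2].max()-.05]; print(n,P.mean(0),P[:,2].max())
```

```text
small 435 [0.52152516 0.23867677 0.08232758] [0.52181853 0.23915861 0.07910719] [0.09140877 0.09007584 0.02039353] 0.09252434296268275
 body [0.5153046  0.23597053 0.02342915] [0.52512172 0.24131767 0.04198164] [0.24215075 0.24044602 0.04395176]
large 782 [ 0.52053315 -0.00436124  0.1100819 ] [ 0.52478117 -0.00211648  0.10737999] [0.13072171 0.13016516 0.0200785 ] 0.1201211486689111
 body [0.50631097 0.00400195 0.06125245] [ 0.52974833 -0.00648143  0.05598714] [0.24304016 0.24116185 0.07196601]
med 599 [ 0.56478331 -0.26319918  0.096912  ] [ 0.5647274  -0.26422461  0.09391023] [0.1104566  0.11127371 0.02168451] 0.1077542544979806
 body [ 0.55355246 -0.248043    0.02617983] [ 0.57034484 -0.26988227  0.04896218] [0.24556252 0.24739512 0.05792411]
table [-0.04934205 -0.56354349  0.00121484] board [0.41659623 0.03115232 0.01847499] 0.017776422068263888
cupA [0.40584767 0.13129486 0.09633822] 0.1111927860885844
cupB [ 0.40889561 -0.13929526  0.08696982] 0.1067894702628236
cupC [ 0.7287016  -0.01874536  0.08762572] 0.1105610324068298
jug [0.70362922 0.12634842 0.16618405] 0.18571064100318813
bottle [ 0.72182019 -0.14924742  0.23841646] 0.25724291471269867
```

```bash
sleep 1; ls pics
```

```text
W_side0.npy
W_top0.npy
crop0.png
side0.npy
side0.png
top0.npy
top0.png
```

View pics/crop0.png

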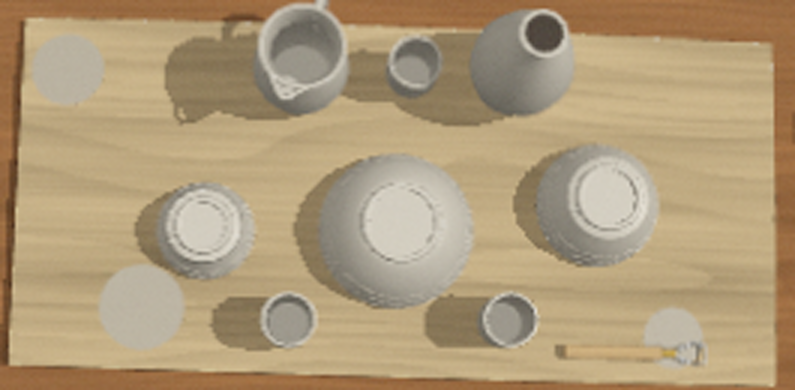

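Emit:
step_arm:
  xyz:
    - [0.017, -0.012, 0]
    - [0.03, -0.02, 0]
    - [0.03, -0.02, 0]
    - [0.03, -0.02, 0]
    - [0.03, -0.02, 0]
    - [0.03, -0.02, 0]
    - [0.03, -0.02, 0]
    - [0.03, -0.02, 0]
    - [0.03, -0.02, 0]
    - [0.03, -0.02, 0]
    - [0.03, -0.018, 0]
    - [0.03, -0.02, 0]
  rotation:
    - [0, 0, 0]
    - [0, 0, 0]
    - [0, 0, 0]
    - [0, 0, 0]
    - [0, 0, 0]
    - [0, 0, 0]
    - [0, 0, 0]
    - [0, 0, 0]
    - [0, 0, 0]
    - [0, 0, 0]
    - [0, 0, 0]
    - [0, 0, 0]
  hand: [0, 0, 0, 0, 0, 0, 0, 0, 0, 0, 0, 0]
  grip_force: 20

```text
time_s: 1.3
tcp_pos: [0.5221, 0.2377, 0.231]
tool_rot: [0.177, 0.984, -0.0, -0.0]
force: [-0.2, 1.2, 0.6]
finger_gap: 0.0
```

Emit:
step_arm:
  xyz:
    - [0, 0, 0]
    - [0, 0, 0]
    - [0, 0, 0]
    - [0, 0, 0]
    - [0, 0, 0]
  rotation:
    - [0, 0, 0]
    - [0, 0, 0]
    - [0, 0, 0]
    - [0, 0, 0]
    - [0, 0, 0]
  hand: [0, 0, 0, 0, 0]

```text
time_s: 1.8
tcp_pos: [0.5206, 0.2392, 0.2315]
tool_rot: [0.176, 0.984, 0.0, 0.0]
force: [0.1, -0.0, -0.4]
finger_gap: 0.006
```

Run:
```python
from h import *
from scipy.spatial.transform import Rotation as R
o=get_obs();print(o['tcp_pos'],o['force'],o['finger_gap'],o['joint_pos'])
im,d=save('wrist','w1'); m=camera_model('wrist');print(m)
```

```text
[0.52063296 0.23922278 0.23152576] [ 0.14631596 -0.04944466 -0.39113279] 0.005805417838158614 [4.30710543e-01 3.67066493e-01 1.74098825e-01 1.37759119e+00
 4.80753741e-06 7.85430338e-01]
{'fx': 297.12956378171356, 'fy': 297.12956378171356, 'cx': 252.43466869550863, 'cy': 187.78366078237957, 'k1': 0.022332100791529887, 'hand_eye': array([[ 1.03303105e-03, -9.52341262e-01, -3.05032872e-01,
         7.90285991e-02],
       [ 9.99999466e-01,  9.71470953e-04,  3.53596727e-04,
         1.99177031e-03],
       [-4.04141787e-05, -3.05033074e-01,  9.52341757e-01,
        -1.42030753e-01],
       [ 0.00000000e+00,  0.00000000e+00,  0.00000000e+00,
         1.00000000e+00]])}
```

View pics/w1.png

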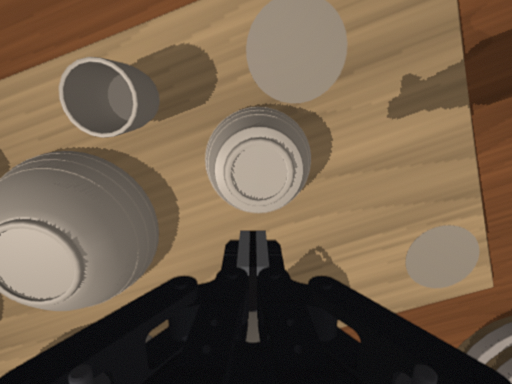

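The wrist view shows the small bowl's foot at about (259,170) and the large one's at lower left, about (38,262). I'll refine both centres from this view.

```bash
cat >> h.py <<'E'
from scipy.spatial.transform import Rotation as R
def wworld(d,o):
    m=camera_model('wrist'); K=np.array([[m['fx'],0,m['cx']],[0,m['fy'],m['cy']],[0,0,1.]])
    v,u=np.mgrid[:384,:512]
    p=cv2.undistortPoints(np.stack([u,v],-1).reshape(-1,1,2).astype(float),K,np.array([m['k1'],0,0,0,0.])).reshape(384,512,2)
    c=np.concatenate([p*d[...,None],d[...,None]],-1)
    c=c@m['hand_eye'][:3,:3].T+m['hand_eye'][:3,3]
    return c@R.from_quat(o['tool_rot']).as_matrix().T+o['tcp_pos']
def foot(W,d,c,zf,ri,ro):
    c=np.array(c)
    for _ in range(8):
        r=np.hypot(W[...,0]-c[0],W[...,1]-c[1])
        P=W[(d>0)&(r<ro+.008)&(W[...,2]>zf-.006)&(W[...,2]<zf+.012)]
        (a,b),rad=cv2.minEnclosingCircle(((P[:,:2]-c)*1000).astype(np.float32)); c=c+np.array([a,b])/2000
    F=W[(d>0)&(np.hypot(W[...,0]-c[0],W[...,1]-c[1])<ri-.008)]
    G=W[(d>0)&(abs(np.hypot(W[...,0]-c[0],W[...,1]-c[1])-(ri+ro)/2)<.003)]
    print('centre',c,'rad',rad,'flat z',np.median(F[:,2]),F[:,2].std(),'ring z',np.median(G[:,2]),len(F))
E
python3 - <<'E'
from h import *
o=get_obs(); d=np.load('pics/w1.npy'); W=wworld(d,o)
for vu in((170,259),(262,38)): print(W[vu])
foot(W,d,(.521,.239),.080,.028,.035)
Wt=np.load('pics/W_top0.npy');dt=np.load('pics/top0.npy')
foot(Wt,dt,(.521,.239),.080,.028,.035)
foot(Wt,dt,(.522,-.003),.108,.041,.048)
E
```

```text
[0.52026095 0.24871686 0.07900716]
[0.52627061 0.0082668  0.10672785]
centre [0.52110112 0.23928806] rad 42.98735809326172 flat z 0.28340925938331785 0.06828694999998416 ring z 0.28988242302058864 10763
centre [0.52207257 0.23924868] rad 42.79766845703125 flat z 0.07939376977931789 0.00375043023827196 ring z 0.08417181217975644 89
centre [ 0.52203303 -0.00276599] rad 55.94977569580078 flat z 0.10798714392947872 0.003948246065459702 ring z 0.11015646073072216 248
```

Run:
```python
from h import *
o=get_obs(); d=np.load('pics/w1.npy'); W=wworld(d,o)
Wt=np.load('pics/W_top0.npy');dt=np.load('pics/top0.npy')
print(Wt[170,237],Wt[169,303],Wt[161,372])
for n,w,D,c,z in(('w',W,d,(.521,.242),.08),('t',Wt,dt,(.521,.242),.08),('t',Wt,dt,(.523,-.003),.108)):
    r=np.hypot(w[...,0]-c[0],w[...,1]-c[1])
    for lo,hi in((-.004,.002),(.0025,.008)):
        P=w[(D>0)&(r<.06)&(w[...,2]>z+lo)&(w[...,2]<z+hi)]
        print(n,lo,len(P),np.median(P,0),P.mean(0),np.percentile(P,5,0)[:2],np.percentile(P,95,0)[:2])
im=cv2.imread('pics/w1.png')
cv2.imwrite('pics/w1c.png',cv2.resize(im[90:230,190:330],None,fx=4,fy=4))
t=cv2.imread('pics/top0.png')
cv2.imwrite('pics/t1c.png',cv2.resize(t[140:205,205:345],None,fx=5,fy=5))
zt=np.clip((Wt[140:205,205:345,2])/.13,0,1)*255
cv2.imwrite('pics/z1c.png',cv2.resize(cv2.applyColorMap(zt.astype(np.uint8),2),None,fx=5,fy=5,interpolation=0))
print(W[170,200:320:6].round(4))
```

```text
[0.52079853 0.24218664 0.07940521] [ 0.52364724 -0.00111713  0.11689002] [ 0.56208011 -0.26359752  0.09224755]
w -0.004 3967 [0.51960049 0.24823708 0.07875273] [0.5198945  0.24815076 0.07854151] [0.48605026 0.21270594] [0.5548513  0.28305123]
w 0.0025 978 [0.51909225 0.2491188  0.08329236] [0.52052859 0.24806523 0.08335804] [0.49049581 0.21611815] [0.55329072 0.27895981]
t -0.004 215 [0.5239766  0.23886446 0.07888146] [0.52237899 0.23907129 0.07882694] [0.48709119 0.20345508] [0.55555675 0.27587759]
t 0.0025 93 [0.51946651 0.2382481  0.08430445] [0.51972059 0.24038794 0.08469503] [0.48997805 0.20836417] [0.55554139 0.27530016]
t -0.004 370 [ 0.52318306 -0.00540328  0.10711089] [ 0.52363104 -0.00424169  0.10712232] [ 0.47720974 -0.05012315] [0.56948527 0.04212288]
t 0.0025 174 [ 0.52870498 -0.00511291  0.11264856] [ 0.52754311 -0.00376727  0.11280426] [ 0.48323725 -0.04330336] [0.56860405 0.04028712]
[[0.5103 0.1764 0.0177]
 [0.513  0.1831 0.017 ]
 [0.5075 0.1993 0.0589]
 [0.5063 0.2089 0.0762]
 [0.5073 0.2157 0.0816]
 [0.5091 0.2216 0.0833]
 [0.5121 0.2267 0.079 ]
 [0.5145 0.2323 0.0778]
 [0.5164 0.2382 0.0788]
 [0.5186 0.2439 0.0784]
 [0.5204 0.2497 0.0798]
 [0.5229 0.2554 0.0783]
 [0.5251 0.2612 0.0783]
 [0.527  0.2669 0.079 ]
 [0.5292 0.2727 0.0788]
 [0.5301 0.2783 0.0831]
 [0.5342 0.2843 0.0762]
 [0.5365 0.2901 0.0758]
 [0.5474 0.2986 0.047 ]
 [0.5592 0.3083 0.0171]]
```

View pics/t1c.png

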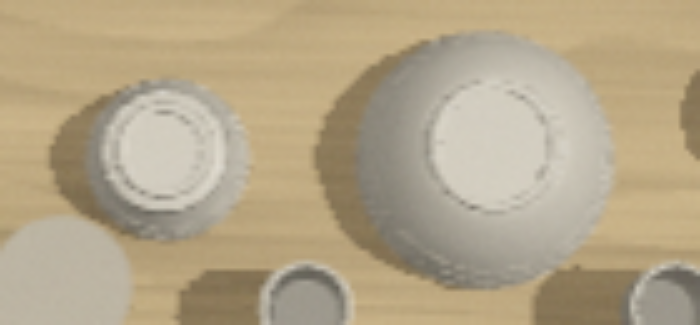

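View pics/w1c.png

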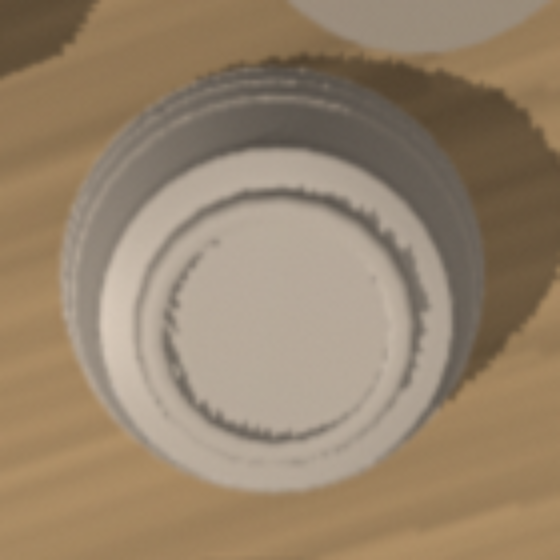

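Run:
```python
from h import *
o=get_obs(); d=np.load('pics/w1.npy'); W=wworld(d,o)
Wt=np.load('pics/W_top0.npy');dt=np.load('pics/top0.npy');Ws=np.load('pics/W_side0.npy');ds=np.load('pics/side0.npy')
for n,w,D in(('w',W,d),('t',Wt,dt),('s',Ws,ds)):
  for c,z,Rr in(((.521,.244),.08,.035),((.523,-.003),.108,.048)):
    c=np.array(c)
    for _ in range(10):
        r=np.hypot(w[...,0]-c[0],w[...,1]-c[1])
        P=w[(D>0)&(r<Rr+.006)&(abs(w[...,2]-z-.001)<.006)]
        if len(P)<20:break
        c=P[:,:2].mean(0)*.5+.25*(P[:,:2].min(0)+P[:,:2].max(0))
    print(n,len(P),c)
im,d2=save('side','side1'); save('top','top1')
```

```text
w 4830 [0.51635874 0.24797308]
w 7108 [0.52598866 0.01169642]
t 292 [0.52114435 0.24306192]
t 539 [ 0.52212074 -0.00315356]
s 230 [0.51839492 0.23775353]
s 518 [ 0.51973751 -0.00443872]
```

View pics/side1.png

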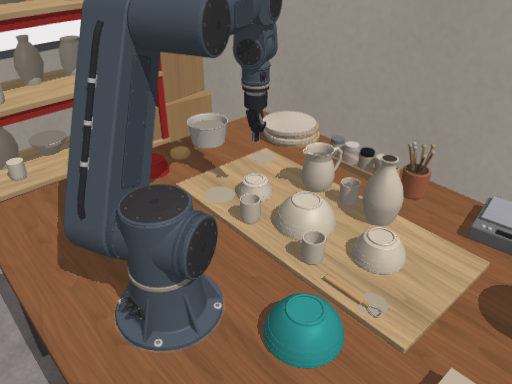

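View pics/top1.png

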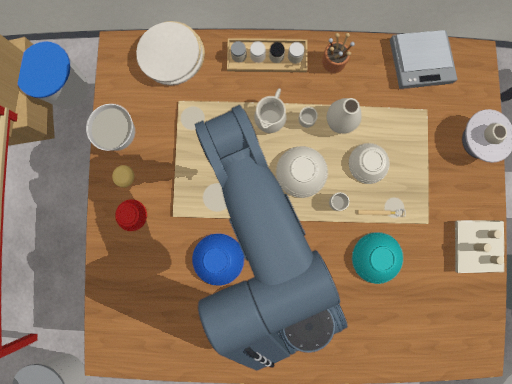

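Run:
```python
from h import *
o=get_obs(); p=o['tcp_pos']
m=camera_model('side')
def proj(m,T,p):
    c=T[:3,:3]@p+T[:3,3];s=c[:2]/c[2];s=s*(1+m['k1']*(s@s));return m['fx']*s[0]+m['cx'],m['fy']*s[1]+m['cy'],c[2]
print(p,'side',proj(m,m['world_to_cam'],p))
w=camera_model('wrist');T=np.linalg.inv(w['hand_eye']);print('wrist tcp',proj(w,T,np.zeros(3)))
ds=np.load('pics/side1.npy');W=world('side',ds)
for v in range(132,146): print(v,[ (u,W[v,u].round(3).tolist()) for u in range(250,262,2) if 0<ds[v,u]<proj(m,m['world_to_cam'],p)[2]+.08])
dw=np.load('pics/w1.npy');
for v in (232,238,250):print(v,dw[v,235:272:3].round(3))
im=cv2.imread('pics/side1.png');cv2.imwrite('pics/s1c.png',cv2.resize(im[80:210,210:320],None,fx=5,fy=5)[:600])
```

```text
[0.52089377 0.23900091 0.23147865] side (np.float64(255.43587887927717), np.float64(140.65439552369224), np.float64(1.498688822151881))
wrist tcp (np.float64(248.55527457944683), np.float64(247.38114346928631), np.float64(0.1593677050489976))
132 [(252, [0.512, 0.246, 0.264]), (254, [0.509, 0.233, 0.269]), (256, [0.496, 0.209, 0.282]), (258, [0.507, 0.211, 0.278]), (260, [0.512, 0.207, 0.277])]
133 [(252, [0.509, 0.243, 0.262]), (254, [0.508, 0.232, 0.266]), (256, [0.502, 0.215, 0.274]), (258, [0.518, 0.223, 0.266])]
134 [(252, [0.506, 0.24, 0.26]), (254, [0.512, 0.236, 0.26]), (256, [0.512, 0.226, 0.264]), (258, [0.523, 0.229, 0.259])]
135 [(252, [0.509, 0.243, 0.255]), (254, [0.51, 0.234, 0.258]), (256, [0.514, 0.228, 0.259]), (258, [0.52, 0.225, 0.258])]
136 [(252, [0.508, 0.242, 0.252]), (254, [0.512, 0.237, 0.252]), (256, [0.51, 0.224, 0.257]), (258, [0.521, 0.227, 0.253])]
137 [(252, [0.513, 0.248, 0.245]), (254, [0.511, 0.235, 0.25]), (256, [0.51, 0.224, 0.254]), (258, [0.519, 0.224, 0.251])]
138 [(252, [0.512, 0.246, 0.242]), (254, [0.514, 0.238, 0.244]), (256, [0.512, 0.226, 0.249]), (258, [0.518, 0.222, 0.248])]
139 [(252, [0.508, 0.242, 0.24]), (254, [0.515, 0.239, 0.24]), (256, [0.513, 0.227, 0.244]), (258, [0.518, 0.223, 0.245])]
140 [(252, [0.511, 0.245, 0.235]), (254, [0.512, 0.237, 0.238]), (256, [0.511, 0.225, 0.242]), (258, [0.519, 0.224, 0.24])]
141 [(254, [0.508, 0.232, 0.237]), (256, [0.514, 0.229, 0.236]), (258, [0.525, 0.231, 0.232])]
142 [(254, [0.512, 0.237, 0.23]), (256, [0.514, 0.228, 0.233])]
143 []
144 []
145 []
232 [0.393 0.393 0.15  0.151 0.151 0.15  0.151 0.15  0.151 0.149 0.149 0.394
 0.393]
238 [0.396 0.396 0.144 0.143 0.143 0.144 0.144 0.143 0.143 0.144 0.143 0.396
 0.394]
250 [0.141 0.132 0.133 0.132 0.133 0.133 0.134 0.133 0.133 0.133 0.133 0.142
 0.141]
```

View pics/s1c.png

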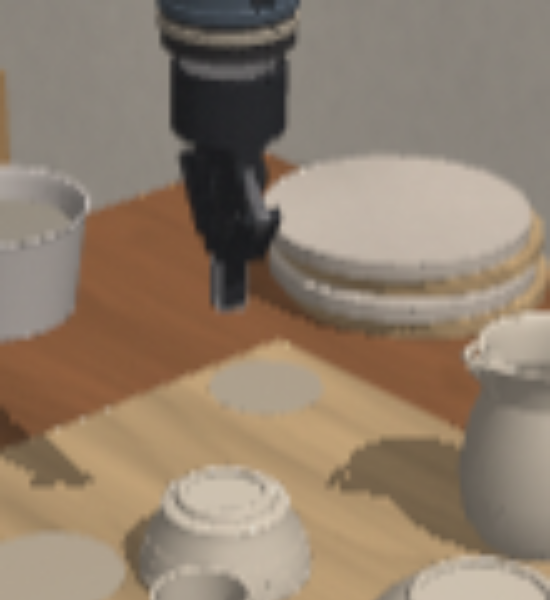

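Emit:
step_arm:
  xyz:
    - [0, 0.001, -0.01]
    - [0, 0.001, -0.02]
    - [0, 0.001, -0.02]
    - [0, 0, -0.02]
    - [0, 0, -0.02]
    - [0, 0, -0.015]
    - [0, 0, 0]
    - [0, 0, 0]
  rotation:
    - [0, 0, 0]
    - [0, 0, 0]
    - [0, 0, 0]
    - [0, 0, 0]
    - [0, 0, 0]
    - [0, 0, 0]
    - [0, 0, 0]
    - [0, 0, 0]
  hand: [0, 0, 0, 0, 0, 0, 0, 0]

```text
time_s: 2.75
tcp_pos: [0.521, 0.2416, 0.1263]
tool_rot: [0.177, 0.984, -0.0, -0.0]
force: [0.2, 0.3, 0.1]
finger_gap: 0.003
```

Run:
```python
from h import *
o=get_obs();print(o['tcp_pos'],o['force'])
im,d=save('wrist','w2'); W=wworld(d,o)
im,_=save('side','side2');cv2.imwrite('pics/s2c.png',cv2.resize(im[110:220,200:310,::-1],None,fx=5,fy=5))
P=W[(d>0)&(abs(W[...,2]-.081)<.007)&(np.hypot(W[...,0]-.52,W[...,1]-.244)<.05)]
print(len(P),P.min(0),P.max(0))
```

```text
[0.52095299 0.24164034 0.12628073] [0.1740268  0.29550786 0.1236849 ]
10848 [0.4760416  0.20180387 0.07400039] [0.56745675 0.29328103 0.08572325]
```

View pics/w2.png

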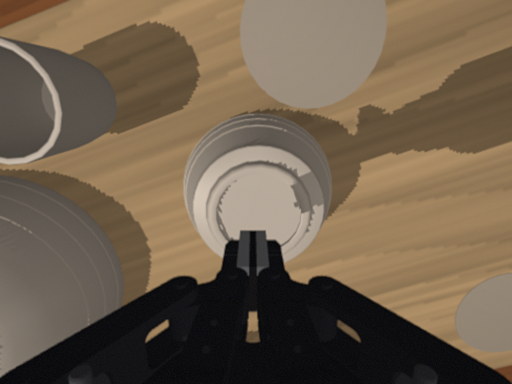

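View pics/s2c.png

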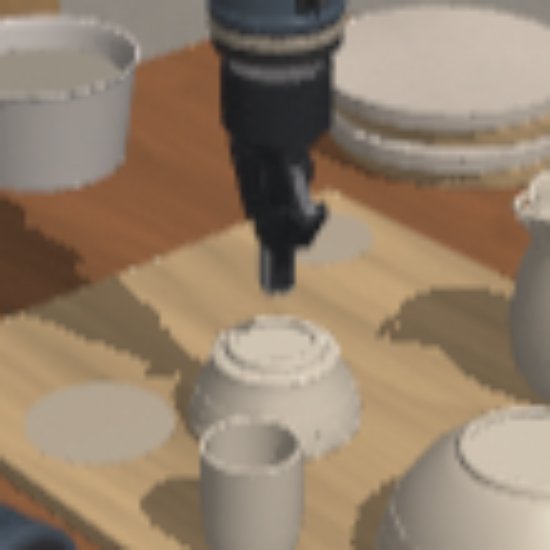

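Emit:
step_arm:
  xyz:
    - [-0.0015, 0.002, 0]
    - [0, 0, -0.01]
    - [0, 0, -0.01]
    - [0, 0, -0.01]
    - [0, 0, -0.005]
    - [0, 0, -0.003]
    - [0, 0, 0]
    - [0, 0, 0]
  rotation:
    - [0, 0, 0]
    - [0, 0, 0]
    - [0, 0, 0]
    - [0, 0, 0]
    - [0, 0, 0]
    - [0, 0, 0]
    - [0, 0, 0]
    - [0, 0, 0]
  hand: [0, 0, 0, 0, 0, 0, 0, 0]

```text
time_s: 3.65
tcp_pos: [0.5198, 0.2437, 0.0885]
tool_rot: [0.177, 0.984, 0.0, 0.0]
force: [-0.3, -0.2, 0.5]
finger_gap: 0.001
```

Run:
```python
from h import *
o=get_obs();print(o['tcp_pos'],o['force'])
im,d=save('wrist','w3')
im,_=save('side','side3');cv2.imwrite('pics/s3c.png',cv2.resize(im[140:220,210:290,::-1],None,fx=7,fy=7))
```

```text
[0.51983334 0.24371662 0.08853816] [-0.31748445 -0.23043545  0.53972835]
```

View pics/w3.png

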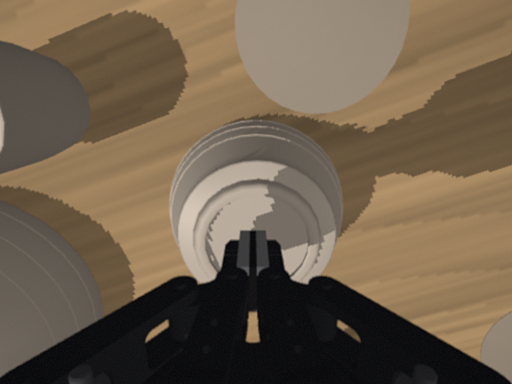

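View pics/s3c.png

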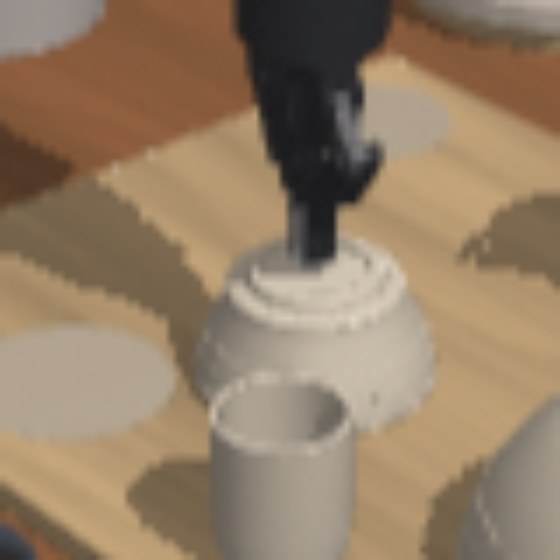

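Emit:
step_arm:
  xyz:
    - [0.0005, 0.0015, -0.002]
    - [0, 0, -0.002]
    - [0, 0, -0.001]
    - [0, 0, 0]
  rotation:
    - [0, 0, 0]
    - [0, 0, 0]
    - [0, 0, 0]
    - [0, 0, 0]
  hand: [0, 0, 0, 0]

```text
time_s: 4.15
tcp_pos: [0.52, 0.2451, 0.0831]
tool_rot: [0.177, 0.984, -0.0, -0.0]
force: [0.3, 0.3, -0.2]
finger_gap: -0.004
```

Emit:
step_arm:
  xyz:
    - [0, 0, -0.001]
    - [0, 0, 0]
    - [0, 0, 0]
  rotation:
    - [0, 0, 0]
    - [0, 0, 0]
    - [0, 0, 0]
  hand: [0, 0, 0]

```text
time_s: 4.45
tcp_pos: [0.5202, 0.2451, 0.0823]
tool_rot: [0.177, 0.984, 0.0, 0.0]
force: [-0.4, -0.4, -0.0]
finger_gap: 0.0
```

Emit:
step_arm:
  xyz:
    - [0, 0, -0.001]
    - [0, 0, 0]
    - [0, 0, 0]
  rotation:
    - [0, 0, 0]
    - [0, 0, 0]
    - [0, 0, 0]
  hand: [0, 0, 0]

```text
time_s: 4.75
tcp_pos: [0.5201, 0.2452, 0.0813]
tool_rot: [0.177, 0.984, -0.0, -0.0]
force: [0.8, 0.5, 0.5]
finger_gap: 0.001
```

Emit:
step_arm:
  xyz:
    - [0, 0, -0.001]
    - [0, 0, 0]
    - [0, 0, 0]
  rotation:
    - [0, 0, 0]
    - [0, 0, 0]
    - [0, 0, 0]
  hand: [0, 0, 0]

```text
time_s: 5.05
tcp_pos: [0.5201, 0.2452, 0.0803]
tool_rot: [0.177, 0.984, -0.0, -0.0]
force: [-0.3, -0.2, -0.2]
finger_gap: -0.002
```

Emit:
step_arm:
  xyz:
    - [0, 0, -0.0005]
    - [0, 0, 0]
    - [0, 0, 0]
  rotation:
    - [0, 0, 0]
    - [0, 0, 0]
    - [0, 0, 0]
  hand: [0, 0, 0]

```text
time_s: 5.35
tcp_pos: [0.5202, 0.2452, 0.0798]
tool_rot: [0.177, 0.984, 0.0, 0.0]
force: [0.6, 0.7, -0.1]
finger_gap: -0.004
```

Emit:
step_arm:
  xyz:
    - [0, 0, -0.0005]
    - [0, 0, 0]
    - [0, 0, 0]
  rotation:
    - [0, 0, 0]
    - [0, 0, 0]
    - [0, 0, 0]
  hand: [0, 0, 0]

```text
time_s: 5.65
tcp_pos: [0.5202, 0.2452, 0.0794]
tool_rot: [0.177, 0.984, 0.0, 0.0]
force: [-1.1, -0.7, 2.3]
finger_gap: 0.005
```

Emit:
step_arm:
  xyz:
    - [0, 0, -0.0003]
    - [0, 0, 0]
    - [0, 0, 0]
  rotation:
    - [0, 0, 0]
    - [0, 0, 0]
    - [0, 0, 0]
  hand: [0, 0, 0]

```text
time_s: 5.95
tcp_pos: [0.5202, 0.2452, 0.0791]
tool_rot: [0.177, 0.984, 0.0, 0.0]
force: [-0.7, -1.1, 4.3]
finger_gap: 0.002
```

Emit:
step_arm:
  xyz:
    - [0, 0, 0]
    - [0, 0, 0]
    - [0, 0, 0]
    - [0, 0, 0]
  rotation:
    - [0, 0, 0]
    - [0, 0, 0]
    - [0, 0, 0]
    - [0, 0, 0]
  hand: [0, 0, 0, 0]

```text
time_s: 6.35
tcp_pos: [0.5202, 0.2452, 0.079]
tool_rot: [0.177, 0.984, 0.0, 0.0]
force: [0.5, -0.3, 4.2]
finger_gap: 0.002
```

Emit:
step_arm:
  xyz:
    - [0, 0, 0]
    - [0, 0, 0]
    - [0, 0, 0]
    - [0, 0, 0]
  rotation:
    - [0, 0, 0]
    - [0, 0, 0]
    - [0, 0, 0]
    - [0, 0, 0]
  hand: [0, 0, 0, 0]

```text
time_s: 6.75
tcp_pos: [0.5202, 0.2452, 0.079]
tool_rot: [0.177, 0.984, 0.0, 0.0]
force: [-0.2, -0.1, 3.1]
finger_gap: 0.001
```

Emit:
step_arm:
  xyz:
    - [0, 0, 0]
    - [0, 0, 0.003]
    - [0, 0, 0.01]
    - [0, 0, 0.02]
    - [0, 0, 0.025]
    - [0, 0, 0.025]
    - [0, 0, 0.02]
    - [0, -0.015, 0]
    - [0, -0.025, 0]
    - [0, -0.035, 0]
    - [0, -0.035, 0]
    - [0, -0.035, 0]
  rotation:
    - [0, 0, 0]
    - [0, 0, 0]
    - [0, 0, 0]
    - [0, 0, 0]
    - [0, 0, 0]
    - [0, 0, 0]
    - [0, 0, 0]
    - [0, 0, 0]
    - [0, 0, 0]
    - [0, 0, 0]
    - [0, 0, 0]
    - [0, 0, 0]
  hand: [0, 0, 0, 0, 0, 0, 0, 0, 0, 0, 0, 0]

```text
time_s: 7.95
tcp_pos: [0.5195, 0.0984, 0.1818]
tool_rot: [0.177, 0.984, -0.0, -0.0]
force: [-0.3, 0.2, 0.2]
finger_gap: -0.002
```

Emit:
step_arm:
  xyz:
    - [0, -0.035, 0]
    - [0, -0.03, 0]
    - [0, -0.025, 0]
    - [0, -0.01, 0]
    - [0, 0, 0]
    - [0, 0, 0]
    - [0, 0, 0]
  rotation:
    - [0, 0, 0]
    - [0, 0, 0]
    - [0, 0, 0]
    - [0, 0, 0]
    - [0, 0, 0]
    - [0, 0, 0]
    - [0, 0, 0]
  hand: [0, 0, 0, 0, 0, 0, 0]

```text
time_s: 8.65
tcp_pos: [0.5201, 0.0011, 0.1819]
tool_rot: [0.176, 0.984, 0.0, -0.0]
force: [0.3, -0.0, -0.1]
finger_gap: -0.001
```

Run:
```python
from h import *
o=get_obs();print(o['tcp_pos'],o['force'],o['joint_pos'])
im,d=save('wrist','w4')
im,_=save('side','side4');cv2.imwrite('pics/s4c.png',cv2.resize(im[120:260,220:360,::-1],None,fx=4,fy=4))
```

```text
[0.5201187 0.0011227 0.1819446] [ 0.34817126 -0.01515776 -0.06023884] [ 2.03518267e-03  2.68018179e-01 -8.81586659e-02  1.21477396e+00
  2.03312487e-04  3.56761869e-01]
```

View pics/w4.png

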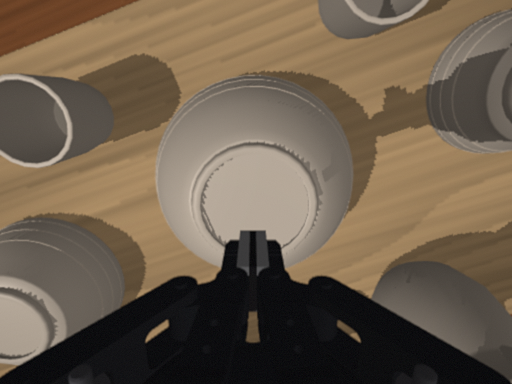

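View pics/s4c.png

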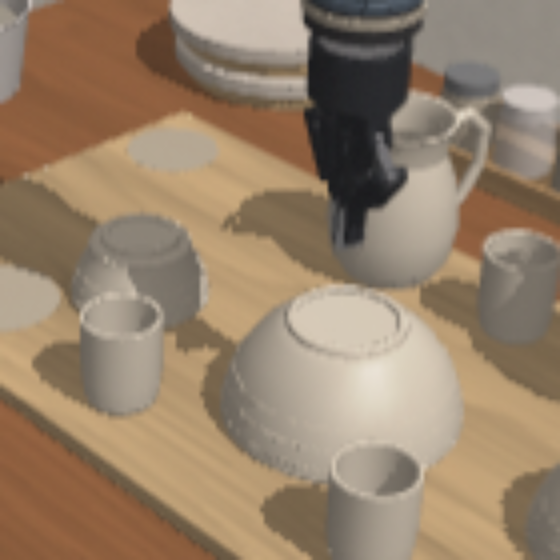

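Both views show the tip over the large foot: wrist foot centre at about (257,200), and in the side view the tip is directly above the foot. Descending.

Emit:
step_arm:
  xyz:
    - [0, 0, -0.01]
    - [0, 0, -0.015]
    - [0, 0, -0.015]
    - [0, 0, -0.015]
    - [0, 0, -0.007]
    - [0, 0, -0.004]
    - [0, 0, 0]
    - [0, 0, 0]
  rotation:
    - [0, 0, 0]
    - [0, 0, 0]
    - [0, 0, 0]
    - [0, 0, 0]
    - [0, 0, 0]
    - [0, 0, 0]
    - [0, 0, 0]
    - [0, 0, 0]
  hand: [0, 0, 0, 0, 0, 0, 0, 0]

```text
time_s: 9.55
tcp_pos: [0.5204, 0.0002, 0.1164]
tool_rot: [0.177, 0.984, 0.0, 0.0]
force: [0.8, 0.8, -0.4]
finger_gap: -0.001
```

Run:
```python
from h import *
o=get_obs();print(o['tcp_pos'],o['force'])
im,d=save('wrist','w5')
```

```text
[5.20443961e-01 2.22187467e-04 1.16443759e-01] [ 0.79232648  0.81591    -0.38475764]
```

View pics/w5.png

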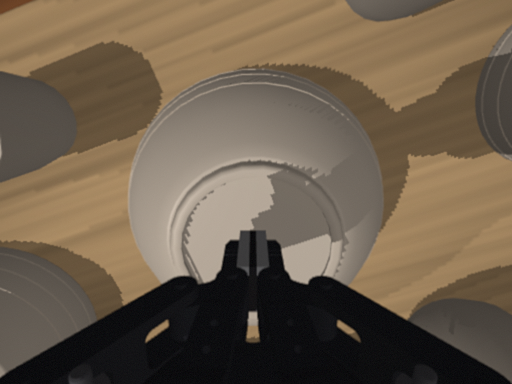

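The fingertips are well inside the large foot ring (columns 183–333, tip at 252).

Emit:
step_arm:
  xyz:
    - [0, 0, -0.002]
    - [0, 0, -0.002]
    - [0, 0, -0.001]
    - [0, 0, 0]
  rotation:
    - [0, 0, 0]
    - [0, 0, 0]
    - [0, 0, 0]
    - [0, 0, 0]
  hand: [0, 0, 0, 0]

```text
time_s: 10.0
tcp_pos: [0.5201, 0.0002, 0.1109]
tool_rot: [0.177, 0.984, -0.0, -0.0]
force: [0.5, -1.1, 0.3]
finger_gap: 0.001
```

Emit:
step_arm:
  xyz:
    - [0, 0, -0.001]
    - [0, 0, 0]
    - [0, 0, 0]
  rotation:
    - [0, 0, 0]
    - [0, 0, 0]
    - [0, 0, 0]
  hand: [0, 0, 0]

```text
time_s: 10.3
tcp_pos: [0.5202, 0.0002, 0.11]
tool_rot: [0.177, 0.984, -0.0, -0.0]
force: [0.2, 0.1, 0.3]
finger_gap: 0.0
```

Emit:
step_arm:
  xyz:
    - [0, 0, -0.001]
    - [0, 0, 0]
    - [0, 0, 0]
  rotation:
    - [0, 0, 0]
    - [0, 0, 0]
    - [0, 0, 0]
  hand: [0, 0, 0]

```text
time_s: 10.6
tcp_pos: [0.5201, 0.0001, 0.109]
tool_rot: [0.177, 0.984, -0.0, -0.0]
force: [0.2, 0.5, -1.1]
finger_gap: 0.001
```

Emit:
step_arm:
  xyz:
    - [0, 0, -0.001]
    - [0, 0, 0]
    - [0, 0, 0]
  rotation:
    - [0, 0, 0]
    - [0, 0, 0]
    - [0, 0, 0]
  hand: [0, 0, 0]

```text
time_s: 10.9
tcp_pos: [0.5201, 0.0002, 0.108]
tool_rot: [0.177, 0.984, -0.0, -0.0]
force: [-0.0, -0.3, -0.8]
finger_gap: 0.001
```

Emit:
step_arm:
  xyz:
    - [0, 0, -0.0005]
    - [0, 0, 0]
    - [0, 0, 0]
  rotation:
    - [0, 0, 0]
    - [0, 0, 0]
    - [0, 0, 0]
  hand: [0, 0, 0]

```text
time_s: 11.2
tcp_pos: [0.5202, 0.0002, 0.1076]
tool_rot: [0.177, 0.984, 0.0, 0.0]
force: [0.2, -0.2, 2.0]
finger_gap: 0.002
```

Emit:
step_arm:
  xyz:
    - [0, 0, -0.0005]
    - [0, 0, 0]
    - [0, 0, 0]
  rotation:
    - [0, 0, 0]
    - [0, 0, 0]
    - [0, 0, 0]
  hand: [0, 0, 0]

```text
time_s: 11.5
tcp_pos: [0.5202, 0.0002, 0.1071]
tool_rot: [0.177, 0.984, 0.0, 0.0]
force: [-1.5, 0.5, 3.0]
finger_gap: 0.002
```

Emit:
step_arm:
  xyz:
    - [0, 0, 0]
    - [0, 0, 0]
    - [0, 0, 0]
    - [0, 0, 0]
    - [0, 0, 0]
  rotation:
    - [0, 0, 0]
    - [0, 0, 0]
    - [0, 0, 0]
    - [0, 0, 0]
    - [0, 0, 0]
  hand: [0, 0, 0, 0, 0]

```text
time_s: 12.0
tcp_pos: [0.5202, 0.0002, 0.107]
tool_rot: [0.177, 0.984, -0.0, 0.0]
force: [-1.5, -0.7, 3.3]
finger_gap: -0.002
```

Emit:
step_arm:
  xyz:
    - [0, 0, 0]
    - [0, 0, 0]
    - [0, 0, 0]
    - [0, 0, 0]
  rotation:
    - [0, 0, 0]
    - [0, 0, 0]
    - [0, 0, 0]
    - [0, 0, 0]
  hand: [0, 0, 0, 0]

```text
time_s: 12.4
tcp_pos: [0.5202, 0.0002, 0.107]
tool_rot: [0.177, 0.984, -0.0, 0.0]
force: [-0.7, 1.2, 3.5]
finger_gap: 0.004
```

Emit:
step_arm:
  xyz:
    - [0, 0, 0.003]
    - [0, 0, 0.01]
    - [0, 0, 0.02]
    - [0, 0, 0.025]
    - [0, 0, 0.03]
    - [0, 0, 0.03]
    - [0, 0, 0.03]
    - [0, 0, 0.02]
    - [0, 0, 0.01]
    - [0, 0, 0]
    - [0, 0, 0]
  rotation:
    - [0, 0, 0]
    - [0, 0, 0]
    - [0, 0, 0]
    - [0, 0, 0]
    - [0, 0, 0]
    - [0, 0, 0]
    - [0, 0, 0]
    - [0, 0, 0]
    - [0, 0, 0]
    - [0, 0, 0]
    - [0, 0, 0]
  hand: [0, 0, 0, 0, 0, 0, 0, 0, 0, 0, 0]

```text
time_s: 13.5
tcp_pos: [0.5199, 0.0002, 0.2842]
tool_rot: [0.177, 0.984, -0.0, -0.0]
force: [-0.3, 0.1, -0.2]
finger_gap: -0.001
```

Run:
```python
from h import *
o=get_obs();print(o['tcp_pos'],o['force'],o['time_s'])
im,d=save('side','side9')
W=world('side',d)
for c,z,Rr in(((.521,.244),.08,.035),((.523,-.003),.108,.048)):
    c=np.array(c)
    for _ in range(10):
        r=np.hypot(W[...,0]-c[0],W[...,1]-c[1])
        P=W[(d>0)&(r<Rr+.006)&(abs(W[...,2]-z-.001)<.006)]
        c=P[:,:2].mean(0)*.5+.25*(P[:,:2].min(0)+P[:,:2].max(0))
    print(c,np.median(P[:,2]))
```

```text
[5.19914557e-01 1.90609116e-04 2.84218626e-01] [-0.29973385  0.12530755 -0.1938817 ] 13.5
[0.51828341 0.2375498 ] 0.08046270571409081
[ 0.51878897 -0.00518063] 0.10856796249315637
```

View pics/side9.png

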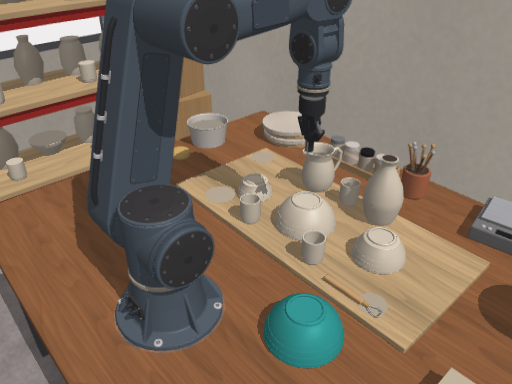

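The side view shows all the ware in place and the hand clear at z = 0.284 m. Both feet measure within 1 mm of where they were. Handing in.

```bash
python3 -c "
from bench import *
print(job_done())"
```

```text
the job is handed in; nothing more can be done
None
```

I touched the small bowl first and then the large one, each inside its foot ring with the fingers shut. The hand then went straight up to z = 0.284 m, above everything on the board, and I handed the job in at about 13.5 s.

| Bowl | Flat felt at (height) | Hold | Force readings |
|---|---|---|---|
| Small | about 0.079–0.080 m | a little over 1 s | about 2–4 N |
| Large | about 0.107–0.108 m | a little over 1 s | about 2–3.5 N |

**Contact:** both heights match the flat clay rather than the foot ring, which stands 4 mm higher.

**Last checks:** the force was back to about zero. From the side camera, both foot centres were within about 1 mm of where they started, and nothing else looked moved.

**One disagreement:** at first the wrist camera put the small bowl's foot about 5–10 mm further in y than the top and side cameras did. I aimed between them and checked again close up. That left the fingertips on the flat clay, with an estimated offset from centre of up to about 7 mm by the side camera.

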